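# Load the battery charger and clamp it

## Robot

A 6-joint arm with a two-finger parallel gripper is mounted at the origin on a cart in front of the work surface, level with it; the furniture and walls round the work are solid. World frame = base frame: x ahead of the robot, y to its left, z up, the work surface at z = 0. Lengths are in mm, angles in rad, forces in N, time in s.
With the tool pointing down it reaches from about 350 to 875 mm from the base axis. Payload 4.2 kg.
Tool frame: the origin (TCP) lies between the finger pads; the fingertips stand 25 mm ahead of it and the grasp point (between the pads) lies 6 mm ahead of it; z points along the fingers, y is the line along which they close (so a half turn about z gives the same grasp; the last joint's range is limited). The gripper opens to 85 mm and grips with 20 to 120 N. Pads are 22 mm wide; open, the fingers measure 114 mm over their backs; the gripper's body (76 mm by 85 mm) begins 54 mm behind the grasp point. The pads swing forward as they close: fully open they stand 13 mm farther back than shut.
Start: joints at [0.259, 0.385, 0.008, 0, -1.194, -0.259], TCP at [624.979, 0.025, 223.612] pointing down, gripper open.
Joint ranges: [-3.14, 3.14], [-1.21, 2.06], [-1.07, 1.41], [-3.16, 2.05], [-2.99, -0.16], [-3.1, 3.1]. Speed limits (rad/s): [2.79, 2.79, 3.14, 3.14, 3.14, 3.14].

## Interface

Orientations are given as a unit quaternion [x, y, z, w].
In Python, from bench import arm gives the robot as it stands.
- The arm moves only by the shell command python3 -m pendant 'ROWS'. ROWS is JSON, a list of rows, each a list of 7 numbers: the shift along the tool's x, y, z in m, then the turn, a rotation vector about the tool's x, y, z in degrees, then the finger opening in m, from 0 to 0.0854. In form: [[x, y, z, wx, wy, wz, fingers], ...]. A call has 1 to 12 rows; each row shifts and turns the commanded pose from where the row before left it, along the tool's axes as they then stand; what a row does not reach is not made up. A row lasts 1/10 s, in which the tool goes at most 50 mm and 8.59 degrees, less where a joint would pass 70% of its speed; a pose out of reach is approached as far as the arm can. A call is refused whole if a number of a shift passes 0.05 or a number of a turn 8.59, either way. A call with a gripper value outside its range is refused whole. The fingers move at their own pace and stop on an object; the grip force is fixed at half the most. Time passes only in rows, so rows that do not move let the fingers close. It gives the time, the measured TCP pose, the force, the opening and the grip force at its end, in the units of the state.
- arm.read_state(): the state, without advancing time (a new reading comes with each control period).
- arm.get_image(name): name is "scene" or "side" or "wrist"; returns a dict with "image" (384x512x3 uint8, red, green, blue), "fx", "fy", "cx", "cy" (pixels), "xyz" and "rotation" of the camera in the world. Camera axes: x right, y down, z forward; pixel columns grow to the right and rows downward; lengths in mm; the calibration is good to about 2 mm. A picture is of the moment at which its call begins. There is no depth.
- arm.job_done(): hands the job in; it is judged then, once.
The state is a dict: "clock": time; "joints": joint angles; "joint_vel": joint speeds; "joint_efforts": joint torques, N m; "position": TCP position; "ee_rot": TCP orientation; "contact_force": force on the tool from outside, world axes, zero at the start; "wrist_torque": the same for the moment, N m; "gripper_width": finger opening in mm; "grasp_force": force on a finger pad.
Only numpy, scipy, OpenCV 4.12 (cv2) and the standard library are available. Lean on these libraries where they do the work, as an engineer would, in place of code of your own. Each camera call takes 0.05 s, during which the arm holds its last target. There are 200 camera calls.

## Task

Load the charger with the four green rechargeable batteries: the block in the widest flat bay by the lever, the two thin cells in the two narrow middle bays and the thick cell in the round bay at the other end, each lying down in its bay with its yellow plus end towards the red contact wall. When all four are in, swing the orange lever over and fully down so that the rail clamps them; the black batteries must not be charged, so leave them where they are.

Things in the scene. Friction and masses are not known exactly. Their poses are not given: they have to be found in the camera images.
- green_thin_1: Round AA cell, 14.5 mm diameter, 50 mm long, 28 g, lying on its side. Green, yellow band at the plus (button) end. Origin on its axis at mid length, may be rolled about x; +x points to the plus (button) end. Bays at charger y = -23 and +23 mm (floor 7 mm wide, mouth 21); origin 24 mm above the desk when seated.
- green_thin_2: Round AA cell, 14.5 mm diameter, 50 mm long, 28 g, lying on its side. Green, yellow band at the plus (button) end. Origin on its axis at mid length, may be rolled about x; +x points to the plus (button) end. Bays at charger y = -23 and +23 mm (floor 7 mm wide, mouth 21); origin 24 mm above the desk when seated.
- green_thick: Round C cell, 26 mm diameter, 50 mm long, 70 g, lying on its side. Green, yellow band at the plus (button) end. Origin on its axis at mid length, may be rolled about x; +x points to the plus (button) end. Bay at charger y = +73 mm (floor 12 mm wide, mouth 27); origin 30 mm above the desk when seated.
- green_block: 9 V block, 48 mm long in x (46 mm case and two steel snap studs at the +x end), 26.5 mm wide in y, 17.5 mm high in z, 45 g, lying flat. Green, yellow band at the stud end. Origin at its middle; +x points to the stud end. Bay at charger y = -73 mm (floor 30 mm wide, mouth 38); origin 26 mm above the desk when seated.
- black_thin: Round AA cell, 14.5 mm diameter, 50 mm long, 28 g, lying on its side. Not rechargeable, leave alone: black, copper-coloured band at the plus (button) end. Origin on its axis at mid length, may be rolled about x; +x points to the plus (button) end.
- black_thick: Round C cell, 26 mm diameter, 50 mm long, 70 g, lying on its side. Not rechargeable, leave alone: black, copper-coloured band at the plus (button) end. Origin on its axis at mid length, may be rolled about x; +x points to the plus (button) end.
- black_block: 9 V block, 48 mm long in x (46 mm case and two steel snap studs at the +x end), 26.5 mm wide in y, 17.5 mm high in z, 45 g, lying flat. Not rechargeable, leave alone: black, copper-coloured band at the stud end. Origin at its middle; +x points to the stud end.
- charger: Dark grey, fixed, 120 x 246 mm, deck 24 mm high. Origin at desk level under the contact face; +x to the red wall (x 0 to 18 mm, 38.5 mm high, white plus marks), y left, z up. Four flared bays along x between the wall and the aluminium rail (face at x = -64 mm, 38 mm high); floors 17 mm above the desk. Lay cells at x = -32 mm, 7 mm free at each end, +x to the wall; sides centre them.
- clamp_lever (a joint): Cam lever, orange grip; pivot at charger x -82, y -125 mm, 36 mm high, axis y. Starts -0.15 to 0.2: up, leaning to charger -x (at 0: 117 degrees from flat), rail drawn back. Grows as the grip swings over to +x and down; 2.05 (stop): flat, pointing to +x, rail 12 mm nearer the wall, cells clamped. Stays where left; needs 1 to 3 N at the grip.
- lever_tip (a point): Free end of the cam lever on its centre line, 64 mm from the pivot; the orange grip (16 mm wide, 10 mm thick) is its last 25 mm. About 93 mm above the desk when up, 36 mm when flat.

How it is judged (in metres and radians):
On the way:
1. all four green batteries lie down in their right bays, plus end towards the red wall, let go, with the lever still up (x of green_thin_1 in the frame of charger between -0.041 and -0.0215 m and z of green_thin_1 in the frame of charger between 0.02025 and 0.02825 m and (y of green_thin_1 in the frame of charger between -0.029 and -0.017 m or y of green_thin_1 in the frame of charger between 0.017 and 0.029 m) and x of charger in the frame of green_thin_1 above 0.015 m and angle between the x axis of each of green_thin_1, green_thin_2, green_thick, green_block and the x axis of charger, either way round below 0.2 rad and contact force between the fingers and green_thin_1 below 0.1 N and linear speed of each of green_thin_1, green_thin_2, green_thick, green_block below 0.02 m/s and x of green_thin_2 in the frame of charger between -0.041 and -0.0215 m and z of green_thin_2 in the frame of charger between 0.02025 and 0.02825 m and (y of green_thin_2 in the frame of charger between -0.029 and -0.017 m or y of green_thin_2 in the frame of charger between 0.017 and 0.029 m) and x of charger in the frame of green_thin_2 above 0.015 m and contact force between the fingers and green_thin_2 below 0.1 N and x of green_thick in the frame of charger between -0.041 and -0.0215 m and z of green_thick in the frame of charger between 0.026 and 0.034 m and y of green_thick in the frame of charger between 0.067 and 0.079 m and x of charger in the frame of green_thick above 0.015 m and contact force between the fingers and green_thick below 0.1 N and x of green_block in the frame of charger between -0.041 and -0.0215 m and z of green_block in the frame of charger between 0.02175 and 0.02975 m and y of green_block in the frame of charger between -0.079 and -0.067 m and x of charger in the frame of green_block above 0.015 m and contact force between the fingers and green_block below 0.1 N and value of joint clamp_lever below 0.7 rad), for 0.2 s.
At the end, for the whole second after the job is handed in: Lever fully down (above 1.9). Each green battery released and at rest in its bay: 6 mm across, 4 mm in height, 0.2 rad; centre 21.5 to 34 mm from the contact face, yellow end to the red wall. Black batteries within 30 mm of their start (x of green_thin_1 in the frame of charger between -0.034 and -0.0215 m and z of green_thin_1 in the frame of charger between 0.02025 and 0.02825 m and (y of green_thin_1 in the frame of charger between -0.029 and -0.017 m or y of green_thin_1 in the frame of charger between 0.017 and 0.029 m) and x of charger in the frame of green_thin_1 above 0.015 m and angle between the x axis of each of green_thin_1, green_thin_2, green_thick, green_block and the x axis of charger, either way round below 0.2 rad and contact force between the fingers and green_thin_1 below 0.1 N and linear speed of each of green_thin_1, green_thin_2, green_thick, green_block below 0.02 m/s and x of green_thin_2 in the frame of charger between -0.034 and -0.0215 m and z of green_thin_2 in the frame of charger between 0.02025 and 0.02825 m and (y of green_thin_2 in the frame of charger between -0.029 and -0.017 m or y of green_thin_2 in the frame of charger between 0.017 and 0.029 m) and x of charger in the frame of green_thin_2 above 0.015 m and contact force between the fingers and green_thin_2 below 0.1 N and x of green_thick in the frame of charger between -0.034 and -0.0215 m and z of green_thick in the frame of charger between 0.026 and 0.034 m and y of green_thick in the frame of charger between 0.067 and 0.079 m and x of charger in the frame of green_thick above 0.015 m and contact force between the fingers and green_thick below 0.1 N and x of green_block in the frame of charger between -0.034 and -0.0215 m and z of green_block in the frame of charger between 0.02175 and 0.02975 m and y of green_block in the frame of charger between -0.079 and -0.067 m and x of charger in the frame of green_block above 0.015 m and contact force between the fingers and green_block below 0.1 N and value of joint clamp_lever above 1.9 rad and distance of each of black_thin, black_thick, black_block from where it was at the start of the episode below 0.03 m); the robot touches nothing.
It fails at once if a black battery is moved by more than 30 mm (distance of any of black_thin, black_thick, black_block from where it was at the start of the episode above 0.03 m).
It also fails if it takes over 102 s, if anything falls off the work surface, if the arm or the gripper's body presses on something with over 40 N, if the wrist force passes 120 N, or if a joint passes its speed limit or range.

## Working session

There is one attempt and no reset: what is moved stays moved. The work goes in short steps, Python scripts to look and compute and a shell command to move; the robot and the scene stay as the last step left them, time stands still between calls to the robot, and variables do not carry over. Pictures are saved under pics/ and viewed, at most 15 in all, crops included, and the job is handed in when it is done.

```bash
mkdir -p pics; ls
python3 - <<'E'
from bench import arm
import cv2
s=arm.read_state(); print(s['clock'],s['position'],s['ee_rot'],s['gripper_width'])
for n in ["scene","side","wrist"]:
    d=arm.get_image(n); cv2.imwrite(f"pics/{n}0.png",d["image"][:,:,::-1])
    print(n,d["fx"],d["cx"],d["cy"],d["xyz"],d["rotation"])
E
```

```text
pics
0.0 [6.24405825e+02 3.13798851e-02 2.22501409e+02] [-0.70704664  0.70716605  0.00074902 -0.00081469] 85.5488232011611
scene 370.787576273118 258.22954421387027 190.45971873481756 [  50.83079011 -465.94297127  767.89279436] [ 0.86265749 -0.29988728  0.13207527 -0.38528664]
side 364.34664280649514 252.89733709368807 187.50551971292816 [459.61960101 930.26512157 423.51509459] [-0.01566862  0.832834   -0.55309779  0.01499535]
wrist 297.71738554054474 256.4037660247153 188.2775284462501 [624.30577322 -79.44633851 372.57742481] [-1.45490684e-05  9.87457859e-01  1.57881523e-01 -6.32969370e-04]
```

View pics/scene0.png

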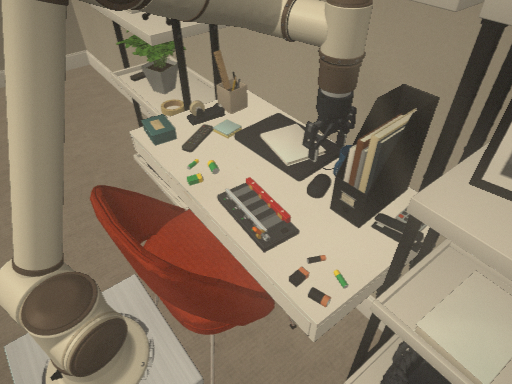

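View pics/wrist0.png

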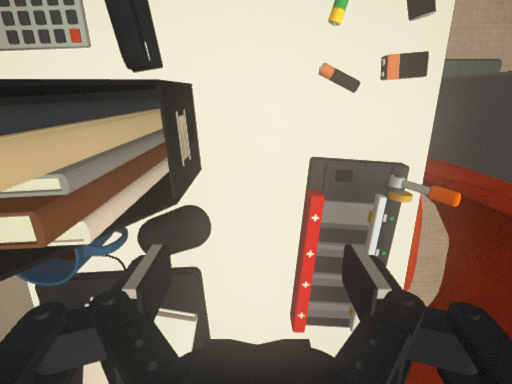

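```bash
cat > h.py <<'E'
from bench import arm
import cv2, numpy as np
from scipy.spatial.transform import Rotation as R
def shot(n,name):
    d=arm.get_image(n); cv2.imwrite(f"pics/{name}.png",d["image"][:,:,::-1]); return d
def ray(d,u,v):
    return R.from_quat(d["rotation"]).apply([(u-d["cx"])/d["fx"],(v-d["cy"])/d["fy"],1])
def w(d,u,v,z):
    r=ray(d,u,v); o=np.array(d["xyz"]); return (o+r*(z-o[2])/r[2])
def proj(d,p):
    q=R.from_quat(d["rotation"]).inv().apply(np.atleast_2d(p)-np.array(d["xyz"]))
    return np.c_[d["fx"]*q[:,0]/q[:,2]+d["cx"],d["fy"]*q[:,1]/q[:,2]+d["cy"]]
E
python3 - <<'E'
from h import *
np.set_printoptions(precision=1,suppress=True)
d=arm.get_image("scene")
for u,v in [(194,163),(213,167),(194,179),(341,278),(258,212),(299,278),(319,296),(316,259)]: print(w(d,u,v,10))
E
python3 -m pendant '[[-0.028,0.028,0,0,0,0,0.085],[-0.028,0.028,0,0,0,0,0.085],[-0.028,0.028,0,0,0,0,0.085],[-0.028,0.028,0,0,0,0,0.085],[0,0,0,0,0,0,0.085],[0,0,0,0,0,0,0.085]]'
python3 - <<'E'
from h import *
import pickle
d=shot("wrist","w1"); pickle.dump(d,open("w1.pkl","wb"))
E
```

```text
[488.5 439.1  10. ]
[526.3 381.6  10. ]
[445.6 367.5  10. ]
[ 531.9 -175.4   10. ]
[513.5 125.8  10. ]
[ 452.3 -112.3   10. ]
[ 454.8 -177.5   10. ]
[525.1 -97.1  10. ]
clock: 0.8
position: [512.7, 112.6, 224.0]
ee_rot: [0.708, -0.706, 0.0, -0.0]
contact_force: [-0.1, -0.4, 1.0]
gripper_width: 85.0
grasp_force: 0.0
```

View pics/w1.png

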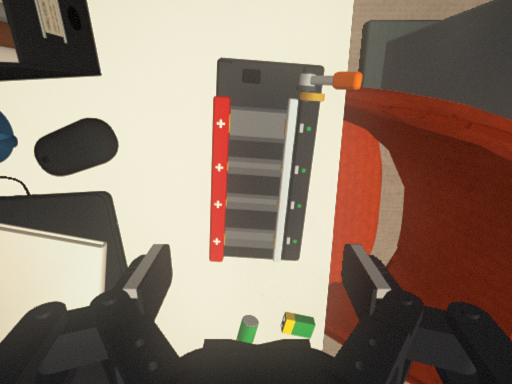

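```bash
cat > chg.py <<'E'
from h import *
import pickle
from scipy.optimize import least_squares
d=pickle.load(open("w1.pkl","rb"))
# red mask
hsv=cv2.cvtColor(d["image"],cv2.COLOR_RGB2HSV)
m=((hsv[...,0]<6)|(hsv[...,0]>174))&(hsv[...,1]>180)&(hsv[...,2]>120)
m[:, 240:]=0; m=cv2.morphologyEx(m.astype(np.uint8),cv2.MORPH_CLOSE,np.ones((7,7)))
c=max(cv2.findContours(m,0,2)[0],key=cv2.contourArea)
a=cv2.approxPolyDP(c,4,True)[:,0]; print(a.tolist())
pts=[((18,-123,24),(218,58)),((-102,-123,24),(323,67)),((-102,123,24),(299,262)),((0,-98,38.5),(230,97)),((18,-98,38.5),(214,97))]
# wall y extent unknown -> z/x only use line fits; use deck corners
P=np.array([p for p,_ in pts[:3]],float); U=np.array([u for _,u in pts[:3]],float)
def f(v):
    r=R.from_euler('z',v[2]); return (proj(d,r.apply(P)+[v[0],v[1],0])-U).ravel()
s=least_squares(f,[550,100,0]); print(s.x,s.fun)
r=R.from_euler('z',s.x[2])
for n,p in dict(wallA=(0,-98,38.5),wallB=(18,-98,38.5),wallC=(0,123,38.5),wallD=(18,123,38.5),bay1=(-32,-73,24),bay2=(-32,-23,24),bay3=(-32,23,24),bay4=(-32,73,24),railA=(-64,-80,38),piv=(-82,-125,36)).items():
    q=r.apply(p)+[s.x[0],s.x[1],0]; print(n,q.round(1),proj(d,q).round(1))
E
python3 chg.py
python3 -m pendant '[[-0.038,0.003,0,0,0,0,0.085],[-0.038,0.003,0,0,0,0,0.085],[-0.038,0.003,0,0,0,0,0.085],[-0.038,0.003,0,0,0,0,0.085],[-0.038,0.003,0,0,0,0,0.085],[-0.038,0.003,0,0,0,0,0.085],[-0.038,0.003,0,0,0,0,0.085],[-0.038,0.003,0,0,0,0,0.085],[-0.038,0,0,0,0,0,0.085],[0,0,0,0,0,0,0.085],[0,0,0,0,0,0,0.085]]'
python3 - <<'E'
from h import *
import pickle
d=shot("wrist","w2"); pickle.dump(d,open("w2.pkl","wb"))
d=arm.get_image("scene"); cv2.imwrite("pics/s2.png",cv2.resize(d["image"][240:340,270:400,::-1],None,fx=6,fy=6,interpolation=2)); pickle.dump(d,open("s2.pkl","wb"))
E
```

```text
[[217, 96], [211, 259], [219, 260], [229, 99]]
[ 5.47938145e+02  1.23761053e+02 -7.14262810e-02] [-2.49787255 -0.04786085  2.57520513 -0.25571499 -0.07289614  0.87891874]
wallA [540.9  26.   38.5] [[229.9  83.4]]
wallB [558.9  24.7  38.5] [[213.   82.1]]
wallC [556.7 246.4  38.5] [[222.1 263.9]]
wallD [574.7 245.2  38.5] [[208.1 263. ]]
bay1 [510.8  53.2  24. ] [[258.1 109.1]]
bay2 [514.4 103.1  24. ] [[254.9 152.4]]
bay3 [517.7 149.   24. ] [[252.3 189. ]]
bay4 [521.2 198.9  24. ] [[249.6 225.7]]
railA [478.4  48.5  38. ] [[288.  105.5]]
piv [457.2   4.9  36. ] [[309.4  62.3]]
clock: 1.95
position: [489.8, 453.9, 222.1]
ee_rot: [-0.707, 0.707, -0.0, -0.001]
contact_force: [0.3, -0.2, 0.5]
gripper_width: 84.8
grasp_force: 0.0
```

View pics/w2.png

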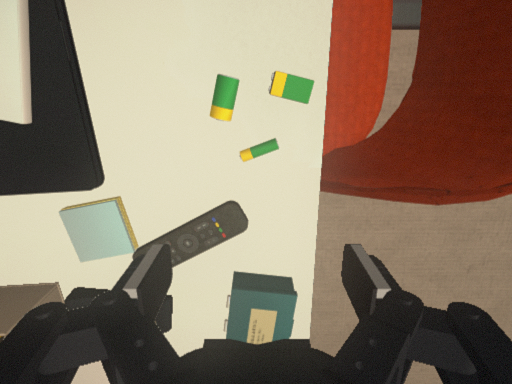

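```bash
cat > seg.py <<'E'
from h import *
import pickle,sys
def objs(d,roi=None,zc=10):
    hsv=cv2.cvtColor(d["image"],cv2.COLOR_RGB2HSV)
    H,S,V=[hsv[...,i].astype(int) for i in range(3)]
    g=((H>45)&(H<80)&(S>120)&(V>50)); y=((H>20)&(H<=36)&(S>170)&(V>120))
    m=cv2.morphologyEx((g|y).astype(np.uint8),cv2.MORPH_CLOSE,np.ones((3,3)))
    n,l,st,c=cv2.connectedComponentsWithStats(m)
    for i in range(1,n):
        if st[i,4]<80 or (y&(l==i)).sum()<15: continue
        p=np.argwhere(l==i)[:,::-1]
        (cx,cy),wh,a=cv2.minAreaRect(p.astype(np.float32))
        yc=np.argwhere(y&(l==i)).mean(0)[::-1]
        q=cv2.boxPoints(((cx,cy),wh,a))
        Z=zc
        Q=np.array([w(d,u,v,Z)[:2] for u,v in q]); C=Q.mean(0)
        e1,e2=Q[1]-Q[0],Q[2]-Q[1]
        L=e1 if np.hypot(*e1)>np.hypot(*e2) else e2
        Y=w(d,*yc,Z)[:2]-C
        if L@Y<0: L=-L
        print("px",round(cx),round(cy),"area",st[i,4],"C",C.round(1),"size",np.hypot(*e1).round(1),np.hypot(*e2).round(1),"plusdir deg",np.degrees(np.arctan2(L[1],L[0])).round(1))
if __name__=="__main__":
    objs(pickle.load(open(sys.argv[1],"rb")),zc=float(sys.argv[2]))
E
python3 seg.py w2.pkl 10
cat > chg2.py <<'E'
from h import *
import pickle,sys
from scipy.optimize import least_squares
d=pickle.load(open(sys.argv[1],"rb")); I=d["image"].astype(int)
wh=(I.min(2)>150); 
hsv=cv2.cvtColor(d["image"],cv2.COLOR_RGB2HSV)
m=((hsv[...,0]<6)|(hsv[...,0]>174))&(hsv[...,1]>180)&(hsv[...,2]>120)
n,l,st,c=cv2.connectedComponentsWithStats(wh.astype(np.uint8))
mk=[]
for i in range(1,n):
    x,y,ww,hh,A=st[i]
    if 4<A<120 and ww<14 and hh<14 and m[max(0,y-3):y+hh+3,max(0,x-3):x+ww+3].sum()>30: mk.append(c[i])
mk=np.array(sorted(mk,key=lambda p:p[1])); print(mk.round(1).tolist())
P=np.array([(9,y,38.5) for y in(-73,-23,23,73)],float)
if len(mk)==4:
    f=lambda v:(proj(d,R.from_euler('z',v[2]).apply(P)+[v[0],v[1],0])-mk).ravel()
    s=least_squares(f,[550,100,0]); print(s.x.round(3),s.fun.round(2))
    for p in [(-102,98,24),(18,-148,24),(-102,-148,24),(0,98,38.5),(18,98,38.5),(-82,-125,36),(-64,0,38)]:
        print(p,proj(d,R.from_euler('z',s.x[2]).apply(p)+[s.x[0],s.x[1],0]).round(1))
    for p in [(-32,-73,0),(-32,-23,0),(-32,23,0),(-32,73,0)]:
        print(p,(R.from_euler('z',s.x[2]).apply(p)+[s.x[0],s.x[1],0]).round(1))
E
python3 chg2.py w1.pkl
```

```text
px 291 87 area 880 C [448.9 370.2] size 25.1 44.1 plusdir deg -13.1
px 224 98 area 834 C [527.2 382.5] size 47.1 22.9 plusdir deg 75.8
px 258 150 area 241 C [486.9 443.9] size 44.9 11.3 plusdir deg 18.5
[[220.3, 123.4], [218.8, 167.0], [217.6, 204.0], [216.4, 241.2]]
[ 5.48760e+02  1.41198e+02 -6.90000e-02] [-0.02 -0.02  0.04  0.11 -0.04  0.06  0.02 -0.16]
(-102, 98, 24) [[300.1 257.8]]
(18, -148, 24) [[215.8  50.4]]
(-102, -148, 24) [[326.7  59. ]]
(0, 98, 38.5) [[222.8 258.9]]
(18, 98, 38.5) [[208.8 258. ]]
(-82, -125, 36) [[307.5  79.8]]
(-64, 0, 38) [[279.6 190.1]]
(-32, -73, 0) [511.8  70.6   0. ]
(-32, -23, 0) [515.3 120.5   0. ]
(-32, 23, 0) [518.4 166.3   0. ]
(-32, 73, 0) [521.9 216.2   0. ]
```

```bash
cat > plan.py <<'E'
from h import *
import sys
# usage: plan.py x y z theta(deg, world angle of tool x)
x,y,z,th=map(float,sys.argv[1:5])
s=arm.read_state(); r=R.from_quat(s["ee_rot"]); M=r.as_matrix()
t0=np.degrees(np.arctan2(M[1,0],M[0,0])); dt=(th-t0+90)%180-90
if len(sys.argv)>5: dt=(th-t0+180)%360-180
D=np.array([x,y,z])-s["position"]
M2=R.from_euler('z',dt,degrees=True).as_matrix()@M
print("clock",round(s["clock"],2),"pos",np.round(s["position"],1),"th",t0.round(1),"tilt",np.degrees(M[2,:2]).round(2),"j",np.round(s["joints"],2))
print("shift before turn (m)",(M.T@D/1000).round(4),"| after turn",(M2.T@D/1000).round(4),"| wz",round(-dt,1))
E
python3 plan.py 527.2 382.5 120 75.8
```

```text
clock 2.05 pos [489.8 452.8 223.1] th -90.1 tilt [0.05 0.03] j [ 0.99  0.46  0.12  0.   -1.24 -0.99]
shift before turn (m) [ 0.0701 -0.0376  0.1032] | after turn [ 0.0589 -0.0536  0.1031] | wz 14.1
```

```bash
python3 -m pendant '[[0.0175,-0.0094,0.025,0,0,0,0.05],[0.0175,-0.0094,0.025,0,0,0,0.05],[0.0175,-0.0094,0.025,0,0,0,0.05],[0.0175,-0.0094,0.028,0,0,0,0.05],[0,0,0,0,0,7,0.05],[0,0,0,0,0,7.1,0.05],[0,0,0,0,0,0,0.05],[0,0,0,0,0,0,0.05]]'; python3 plan.py 527.2 382.5 33 75.8
```

```text
clock: 2.85
position: [527.1, 383.1, 121.2]
ee_rot: [-0.616, 0.788, 0.0, 0.0]
contact_force: [-0.3, 0.4, 0.1]
gripper_width: 50.0
grasp_force: 0.0
clock 2.85 pos [527.1 383.1 121.2] th -104.0 tilt [-0.04 -0.02] j [ 0.88  0.51 -0.06  0.   -1.   -1.12]
shift before turn (m) [ 0.0006 -0.0003  0.0882] | after turn [ 0.0006 -0.0003  0.0882] | wz 0.2
```

Descend, grip, lift a bit.

```bash
python3 -m pendant '[[0,0,0.022,0,0,0,0.05],[0,0,0.022,0,0,0,0.05],[0,0,0.022,0,0,0,0.05],[0,0,0.012,0,0,0,0.05],[0,0,0.01,0,0,0,0.05],[0,0,0,0,0,0,0.05],[0,0,0,0,0,0,0.02],[0,0,0,0,0,0,0.02],[0,0,0,0,0,0,0.02],[0,0,0,0,0,0,0.02]]';  python3 -m pendant '[[0,0,0,0,0,0,0.02],[0,0,-0.02,0,0,0,0.02],[0,0,-0.03,0,0,0,0.02],[0,0,-0.03,0,0,0,0.02],[0,0,0,0,0,0,0.02]]'; python3 plan.py 521.9 216.2 115 176.05 1
```

```text
clock: 3.85
position: [526.8, 384.3, 33.3]
ee_rot: [-0.615, 0.788, 0.0, 0.001]
contact_force: [0.3, 0.5, 0.1]
gripper_width: 19.6
grasp_force: 0.0
clock: 4.35
position: [529.0, 386.2, 118.1]
ee_rot: [-0.615, 0.788, 0.0, 0.005]
contact_force: [0.8, 0.6, 1.1]
gripper_width: 19.9
grasp_force: 0.0
clock 4.35 pos [529.  386.2 118.1] th -104.0 tilt [-0.48 -0.33] j [ 0.88  0.51 -0.06  0.   -0.99 -1.12]
shift before turn (m) [ 0.1667 -0.0343  0.0019] | after turn [-0.0046 -0.1701  0.0041] | wz 79.9
```

Run:
```python
from h import *
d=shot("wrist","w3"); from seg import objs; objs(d,zc=12)
d=arm.get_image("side"); cv2.imwrite("pics/sd3.png",d["image"][:,:,::-1])
```

```text
px 344 144 area 1541 C [448.  370.6] size 44.8 26.1 plusdir deg -14.0
px 258 180 area 1086 C [527.  384.9] size 21.8 48.8 plusdir deg 76.9
px 314 226 area 417 C [486.9 441.6] size 44.7 13.5 plusdir deg 19.2
```

View pics/w3.png

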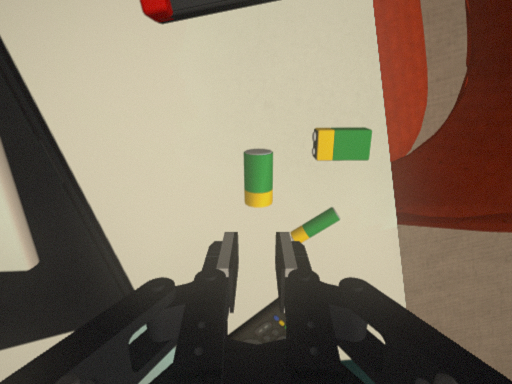

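Run:
```python
from h import *
s=arm.read_state(); M=R.from_quat(s["ee_rot"]); d=arm.get_image("wrist")
for z in(-19,0,6,15,25):
  for y in(-10,10): print(z,y,proj(d,M.apply([0,y,z])+s["position"]).round(0), proj(d,M.apply([-11,y,z])+s["position"]).round(0))
print(proj(d,[527,384,13]),s["position"],d["xyz"],M.inv().apply(np.array(d["xyz"])-s["position"]))
```

```text
-19 -10 [[236. 258.]] [[236. 276.]]
-19 10 [[275. 258.]] [[275. 276.]]
0 -10 [[238. 240.]] [[238. 257.]]
0 10 [[273. 240.]] [[273. 257.]]
6 -10 [[238. 235.]] [[239. 251.]]
6 10 [[273. 235.]] [[273. 251.]]
15 -10 [[239. 228.]] [[240. 244.]]
15 10 [[272. 228.]] [[272. 244.]]
25 -10 [[240. 221.]] [[240. 236.]]
25 10 [[271. 221.]] [[271. 236.]]
[[255.49133306 185.04460964]] [526.63752541 384.27008153 113.48549049] [506.65527092 306.94908962 263.26461266] [  79.59200653    0.45577611 -149.92170119]
```

View pics/sd3.png

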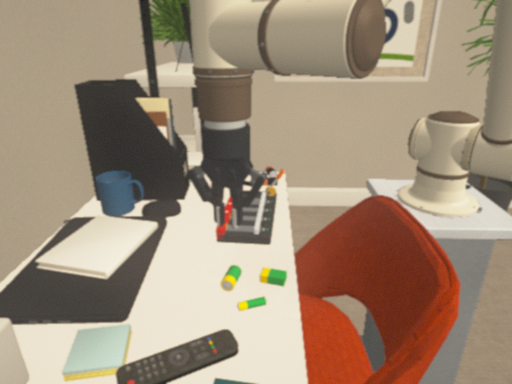

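```bash
python3 -m pendant '[[0,0,0.02,0,0,0,0.05],[0,0,0.02,0,0,0,0.05],[0,0,0.02,0,0,0,0.05],[0,0,0.02,0,0,0,0.05],[0,0,0.004,0,0,0,0.05],[0,0,0,0,0,0,0.05]]';  python3 -m pendant '[[0,0,0.003,0,0,0,0.05],[0,0,0,0,0,0,0.05],[0,0,0,0,0,0,0.05]]'
python3 - <<'E'
from h import *
d=shot("wrist","w4")
E
```

```text
clock: 5.1
position: [525.9, 383.2, 26.9]
ee_rot: [-0.615, 0.789, -0.0, -0.002]
contact_force: [0.5, -0.1, 0.1]
gripper_width: 49.8
grasp_force: 0.0
clock: 5.4
position: [526.9, 384.4, 26.5]
ee_rot: [-0.615, 0.789, 0.0, 0.001]
contact_force: [-0.8, -0.5, -0.5]
gripper_width: 50.1
grasp_force: 0.0
```

View pics/w4.png

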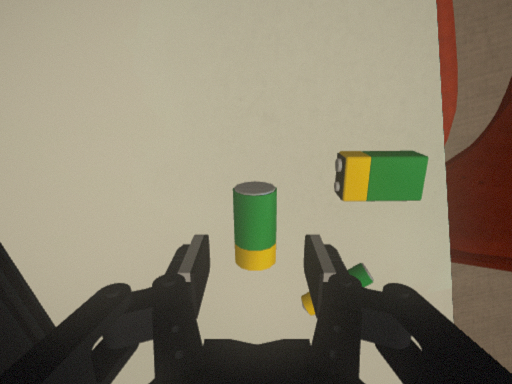

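Run:
```python
from h import *
d=arm.get_image("side"); s=arm.read_state(); M=R.from_quat(s["ee_rot"])
for p in [(0,25,25),(0,-25,25),(0,0,0),(0,0,25)]: print(p,proj(d,M.apply(p)+s["position"]).round(0))
print(proj(d,[[527,384,0],[527,384,26]]).round(0))
cv2.imwrite("pics/sd4.png",cv2.resize(d["image"][190:320,170:310,::-1],None,fx=4,fy=4,interpolation=2))
```

```text
(0, 25, 25) [[244. 286.]]
(0, -25, 25) [[218. 281.]]
(0, 0, 0) [[230. 272.]]
(0, 0, 25) [[231. 284.]]
[[231. 284.]
 [230. 273.]]
```

View pics/sd4.png

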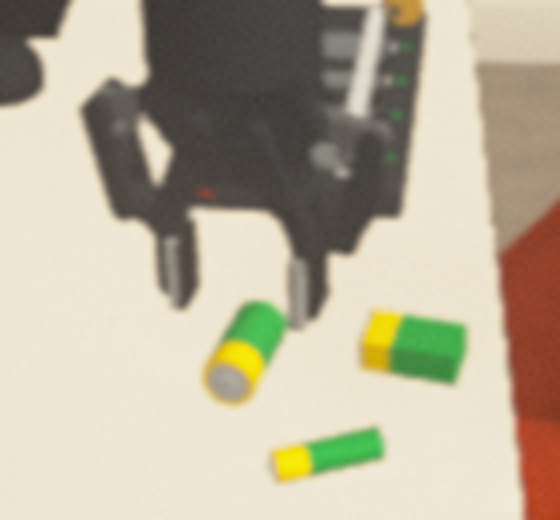

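```bash
python3 -m pendant '[[0,0,0.01,0,0,0,0.05],[0,0,0.01,0,0,0,0.05],[0,0,0,0,0,0,0.05],[0,0,0,0,0,0,0.05]]'
python3 - <<'E'
from h import *
d=arm.get_image("side")
a=cv2.resize(d["image"][210:310,190:290,::-1],None,fx=4,fy=4,interpolation=2)
d=arm.get_image("wrist"); b=cv2.resize(d["image"][150:350,150:350,::-1],None,fx=2,fy=2)
cv2.imwrite("pics/c5.png",np.hstack([a,b]))
E
```

```text
clock: 5.9
position: [526.3, 383.7, 4.8]
ee_rot: [-0.615, 0.789, -0.0, -0.001]
contact_force: [-0.2, 0.4, 0.8]
gripper_width: 49.8
grasp_force: 0.0
```

View pics/c5.png

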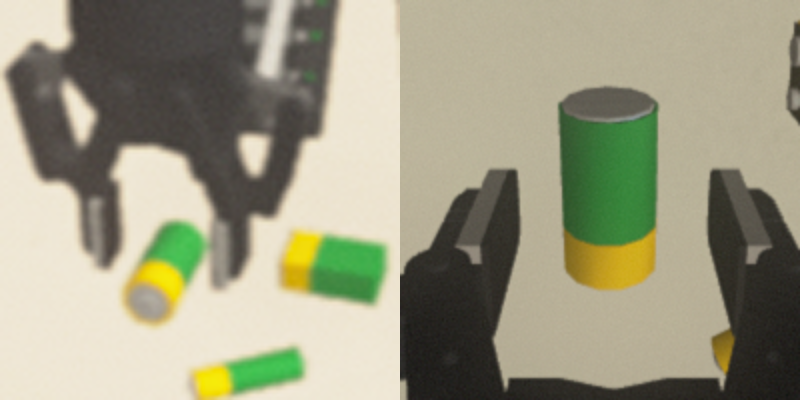

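```bash
python3 -m pendant '[[0,0,0.002,0,0,0,0.05],[0,0,0,0,0,0,0],[0,0,0,0,0,0,0],[0,0,0,0,0,0,0],[0,0,0,0,0,0,0],[0,0,0,0,0,0,0],[0,0,0,0,0,0,0]]'
```

```text
clock: 6.7
position: [526.8, 384.3, 4.1]
ee_rot: [-0.615, 0.788, 0.0, 0.0]
contact_force: [0.1, -0.2, 3.0]
gripper_width: 23.7
grasp_force: 59.3
```

```bash
python3 -m pendant '[[0,0,0,0,0,0,0.04],[0,0,0,0,0,0,0.04],[0,0,0.003,0,0,0,0.04],[0,0,0.003,0,0,0,0.04],[0,0,0,0,0,0,0],[0,0,0,0,0,0,0],[0,0,0,0,0,0,0],[0,0,0,0,0,0,0]]'
```

```text
clock: 7.5
position: [526.5, 384.0, -2.5]
ee_rot: [-0.615, 0.789, 0.0, -0.0]
contact_force: [-1.7, 0.3, -1.7]
gripper_width: 24.2
grasp_force: 60.0
```

```bash
python3 -m pendant '[[0,0,-0.02,0,0,0,0],[0,0,-0.03,0,0,0,0],[0,0,-0.04,0,0,0,0],[0,0,-0.03,0,0,0,0],[0,0,0,0,0,0,0],[0,0,0,0,0,0,0]]'
python3 - <<'E'
from h import *
d=arm.get_image("side")
a=cv2.resize(d["image"][180:280,190:290,::-1],None,fx=4,fy=4,interpolation=2)
d=arm.get_image("wrist"); b=cv2.resize(d["image"][150:350,150:350,::-1],None,fx=2,fy=2)
cv2.imwrite("pics/c6.png",np.hstack([a,b]))
E
```

```text
clock: 8.1
position: [526.5, 384.2, 118.3]
ee_rot: [-0.615, 0.789, 0.0, 0.001]
contact_force: [-0.7, -0.5, -1.5]
gripper_width: 24.2
grasp_force: 60.0
```

View pics/c6.png

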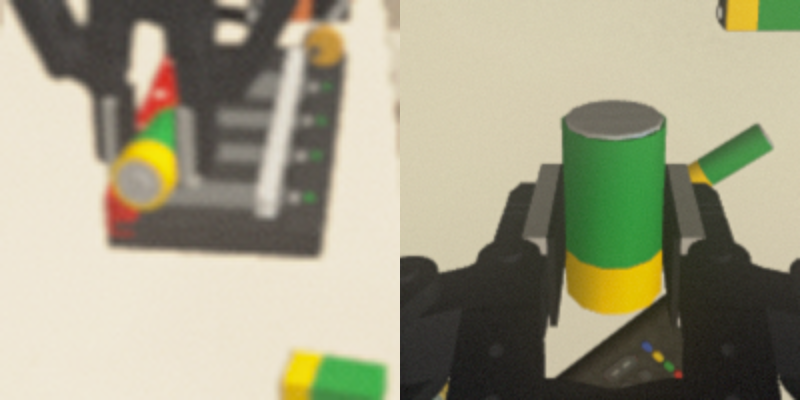

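```bash
python3 plan.py 521.9 216.2 100 176.05 1
```

```text
clock 8.2 pos [525.7 383.3 116.2] th -104.1 tilt [0.13 0.1 ] j [ 0.88  0.52 -0.06 -0.   -1.   -1.12]
shift before turn (m) [ 0.163  -0.0371  0.0165] | after turn [-0.0077 -0.167   0.0159] | wz 79.8
```

```bash
python3 -m pendant '[[0.0326,-0.0074,0,0,0,0,0],[0.0326,-0.0074,0,0,0,0,0],[0.0326,-0.0074,0,0,0,0,0],[0.0326,-0.0074,0,0,0,0,0],[0.0326,-0.0075,0,0,0,0,0],[0,0,0,0,0,8,0],[0,0,0,0,0,8,0],[0,0,0,0,0,8,0],[0,0,0,0,0,8,0],[0,0,0,0,0,8,0],[0,0,0,0,0,8,0],[0,0,0,0,0,8,0]]' >/dev/null
python3 -m pendant '[[0,0,0,0,0,8,0],[0,0,0,0,0,8,0],[0,0,0,0,0,7.8,0],[0,0,0,0,0,0,0],[0,0,0,0,0,0,0]]'; python3 plan.py 521.9 216.2 18 176.05 1
```

```text
clock: 9.9
position: [522.3, 216.5, 116.5]
ee_rot: [0.033, 0.999, -0.001, -0.001]
contact_force: [0.6, 0.3, -0.1]
gripper_width: 24.3
grasp_force: 60.0
clock 9.9 pos [522.3 216.5 116.5] th 176.3 tilt [ 0.1  -0.09] j [ 0.68  0.39 -0.28 -0.   -0.9  -2.32]
shift before turn (m) [ 0.0003 -0.0002  0.0985] | after turn [ 0.0003 -0.0002  0.0985] | wz 0.2
```

```bash
python3 -m pendant '[[0,0,0.025,0,0,0,0],[0,0,0.025,0,0,0,0],[0,0,0.025,0,0,0,0],[0,0,0.018,0,0,0,0],[0,0,0.005,0,0,0,0],[0,0,0,0,0,0,0]]';python3 -m pendant '[[0,0,0.0015,0,0,0,0],[0,0,0,0,0,0,0]]'
python3 - <<'E'
from h import *
d=arm.get_image("side")
a=cv2.resize(d["image"][150:250,190:290,::-1],None,fx=4,fy=4,interpolation=2)
d=arm.get_image("wrist"); b=cv2.resize(d["image"][130:330,150:350,::-1],None,fx=2,fy=2)
cv2.imwrite("pics/c7.png",np.hstack([a,b]))
E
```

```text
clock: 10.5
position: [522.5, 216.6, 18.8]
ee_rot: [0.033, 0.999, -0.001, -0.001]
contact_force: [0.1, 0.5, -0.9]
gripper_width: 24.2
grasp_force: 60.0
clock: 10.7
position: [523.4, 217.3, 19.0]
ee_rot: [0.034, 0.999, 0.001, 0.001]
contact_force: [0.2, 0.3, -0.6]
gripper_width: 24.1
grasp_force: 60.0
```

View pics/c7.png

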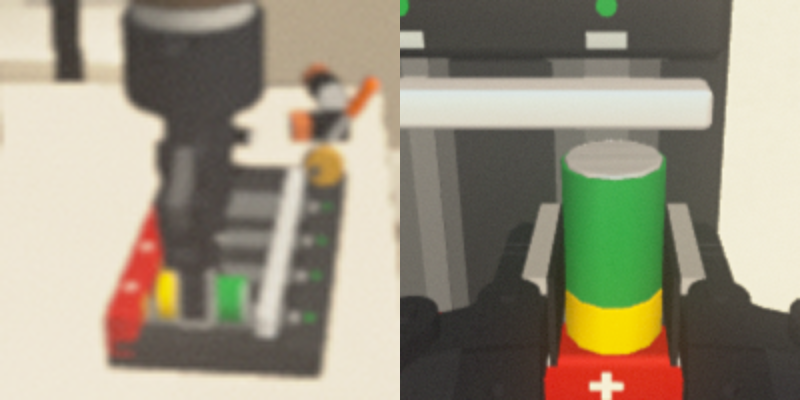

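```bash
python3 -m pendant '[[0,0,0.0015,0,0,0,0],[0,0,0.0012,0,0,0,0],[0,0,0,0,0,0,0]]'; python3 -m pendant '[[0,0,0,0,0,0,0.04],[0,0,0,0,0,0,0.04],[0,0,-0.02,0,0,0,0.04],[0,0,-0.03,0,0,0,0.04],[0,0,-0.04,0,0,0,0.04],[0,0,0,0,0,0,0.04]]'
python3 - <<'E'
from h import *; import pickle
d=shot("wrist","w8"); pickle.dump(d,open("w8.pkl","wb"))
from seg import objs; objs(d,zc=30)
E
python3 chg2.py w8.pkl; python3 plan.py 448.5 370.4 110 -14
```

```text
clock: 11.1
position: [523.1, 217.1, 16.5]
ee_rot: [0.034, 0.999, 0.0, 0.0]
contact_force: [-1.7, -0.4, 4.9]
gripper_width: 24.1
grasp_force: 63.2
clock: 11.7
position: [526.3, 219.0, 111.0]
ee_rot: [0.033, 0.999, 0.003, 0.005]
contact_force: [0.7, 1.1, -0.6]
gripper_width: 40.1
grasp_force: 0.0
px 443 79 area 1972 C [448.8 361.4] size 43.8 23.5 plusdir deg -15.0
px 252 190 area 1722 C [524.3 216.6] size 23.7 51.0 plusdir deg -3.1
[[251.1, 236.9], [135.5, 236.9], [191.0, 237.0], [75.2, 237.0]]
[566.719 139.967   3.099] [ 4.000e-02 -1.280e+00  5.545e+01  2.400e-01 -5.546e+01  1.600e+00
  7.000e-02  3.130e+00]
(-102, 98, 24) [[ 82.9 333.1]]
(18, -148, 24) [[337.5 216.2]]
(-102, -148, 24) [[329.9 326.7]]
(0, 98, 38.5) [[ 47.9 250.4]]
(18, 98, 38.5) [[ 42.4 231.1]]
(-82, -125, 36) [[309.6 320.1]]
(-64, 0, 38) [[173.4 309.3]]
(-32, -73, 0) [601.8 211.6   0. ]
(-32, -23, 0) [599.7 161.6   0. ]
(-32, 23, 0) [597.7 115.6   0. ]
(-32, 73, 0) [595.6  65.7   0. ]
clock 11.75 pos [524.5 218.1 108.3] th 176.1 tilt [-0.3   0.25] j [ 0.68  0.4  -0.29  0.   -0.87 -2.32]
shift before turn (m) [ 0.0861  0.1468 -0.0015] | after turn [ 0.1106  0.1294 -0.0017] | wz 10.1
```

View pics/w8.png

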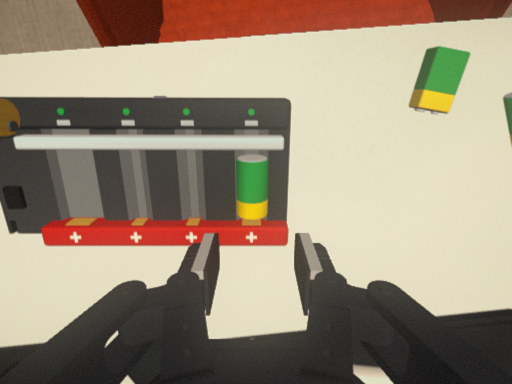

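```bash
python3 -m pendant '[[0.0215,0.0367,0,0,0,0,0.045],[0.0215,0.0367,0,0,0,0,0.045],[0.0215,0.0367,0,0,0,0,0.045],[0.0216,0.0367,0,0,0,0,0.045],[0,0,0,0,0,5,0.045],[0,0,0,0,0,5,0.045],[0,0,0,0,0,0,0.045],[0,0,0,0,0,0,0.045]]'; python3 plan.py 448.5 370.4 1 166
```

```text
clock: 12.55
position: [446.6, 368.7, 104.5]
ee_rot: [0.12, 0.993, -0.001, -0.0]
contact_force: [0.1, -0.1, -0.7]
gripper_width: 44.8
grasp_force: 0.0
clock 12.55 pos [446.6 368.7 104.5] th 166.2 tilt [ 0.04 -0.09] j [ 0.97  0.42 -0.26 -0.   -0.89 -2.78]
shift before turn (m) [-0.0015  0.0022  0.1035] | after turn [-0.0015  0.0022  0.1035] | wz 0.2
```

```bash
python3 -m pendant '[[-0.0015,0.0022,0.025,0,0,0,0.045],[0,0,0.03,0,0,0,0.045],[0,0,0.025,0,0,0,0.045],[0,0,0.015,0,0,0,0.045],[0,0,0.0085,0,0,0,0.045],[0,0,0,0,0,0,0.045]]'; python3 -m pendant '[[0,0,0,0,0,0,0],[0,0,0,0,0,0,0],[0,0,0,0,0,0,0],[0,0,0,0,0,0,0],[0,0,-0.02,0,0,0,0],[0,0,-0.03,0,0,0,0],[0,0,-0.04,0,0,0,0],[0,0,0,0,0,0,0],[0,0,0,0,0,0,0]]';  python3 plan.py 511.8 70.6 90 176.05
```

```text
clock: 13.15
position: [448.6, 370.0, 0.6]
ee_rot: [0.121, 0.993, -0.001, -0.001]
contact_force: [-0.3, -0.9, -0.1]
gripper_width: 44.7
grasp_force: 0.0
clock: 14.05
position: [449.0, 371.3, 93.0]
ee_rot: [0.121, 0.993, 0.001, 0.0]
contact_force: [-1.1, 0.1, -1.4]
gripper_width: 24.3
grasp_force: 59.6
clock 14.05 pos [449.  371.3  93. ] th 166.1 tilt [-0.02  0.15] j [ 0.97  0.44 -0.27 -0.   -0.86 -2.78]
shift before turn (m) [-0.1333 -0.2768  0.0023] | after turn [-0.0834 -0.2957  0.0023] | wz -10.0
```

```bash
python3 -m pendant '[[-0.0166,-0.0346,0,0,0,0,0],[-0.0166,-0.0346,0,0,0,0,0],[-0.0166,-0.0346,0,0,0,0,0],[-0.0166,-0.0346,0,0,0,0,0],[-0.0166,-0.0346,0,0,0,0,0],[-0.0166,-0.0346,0,0,0,0,0],[-0.0166,-0.0346,0,0,0,0,0],[-0.0167,-0.0346,0,0,0,0,0],[0,0,0,0,0,-5,0],[0,0,0,0,0,-5,0],[0,0,0,0,0,0,0],[0,0,0,0,0,0,0]]'; python3 plan.py 511.8 70.6 21 176.05
python3 - <<'E'
from h import *; import pickle
d=arm.get_image("wrist"); pickle.dump(d,open("w9.pkl","wb"))
cv2.imwrite("pics/w9.png",d["image"][:,:,::-1])
from seg import objs; objs(d,zc=95)
E
```

```text
clock: 15.25
position: [510.7, 70.2, 90.9]
ee_rot: [0.035, 0.999, -0.0, -0.001]
contact_force: [0.8, 0.3, -1.3]
gripper_width: 24.3
grasp_force: 59.6
clock 15.25 pos [510.7  70.2  90.9] th 176.0 tilt [ 0.12 -0.05] j [ 0.45  0.34 -0.43 -0.   -0.79 -2.09]
shift before turn (m) [-0.0012  0.0006  0.0699] | after turn [-0.0012  0.0006  0.0699] | wz -0.1
px 450 204 area 2372 C [495.2 173.8] size 36.4 21.4 plusdir deg -5.2
px 256 246 area 4252 C [513.1  70.4] size 26.7 53.2 plusdir deg -2.5
```

View pics/w9.png

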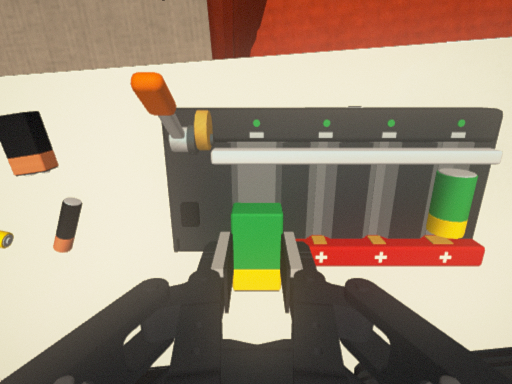

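```bash
python3 -m pendant '[[-0.0012,0.0005,0.025,0,0,0,0],[0,0,0.025,0,0,0,0],[0,0,0.015,0,0,0,0],[0,0,0.0045,0,0,0,0],[0,0,0,0,0,0,0]]'; python3 -m pendant '[[0,0,0.0015,0,0,0,0],[0,0,0.001,0,0,0,0],[0,0,0,0,0,0,0]]'
```

```text
clock: 15.8
position: [512.3, 70.9, 21.8]
ee_rot: [0.034, 0.999, -0.0, -0.001]
contact_force: [0.2, 0.6, 0.4]
gripper_width: 24.5
grasp_force: 59.6
clock: 16.1
position: [513.0, 71.0, 20.5]
ee_rot: [0.034, 0.999, 0.0, 0.001]
contact_force: [-0.2, -0.5, -1.7]
gripper_width: 24.1
grasp_force: 59.6
```

```bash
python3 -m pendant '[[0,0,0.001,0,0,0,0],[0,0,0.001,0,0,0,0],[0,0,0,0,0,0,0]]'; python3 -m pendant '[[0,0,0,0,0,0,0.037],[0,0,0,0,0,0,0.037],[0,0,0,0,0,0,0.037],[0,0,-0.02,0,0,0,0.037],[0,0,-0.03,0,0,0,0.037],[0,0,-0.04,0,0,0,0.037],[0,0,0,0,0,0,0.037],[0,0,0,0,0,0,0.037]]'; python3 plan.py 486.9 443 100 19
python3 - <<'E'
from h import *; import pickle
d=arm.get_image("wrist"); pickle.dump(d,open("w10.pkl","wb"))
cv2.imwrite("pics/w10.png",d["image"][:,:,::-1])
from seg import objs; objs(d,zc=30)
E
```

```text
clock: 16.4
position: [513.1, 71.0, 20.0]
ee_rot: [0.034, 0.999, 0.0, 0.001]
contact_force: [-3.5, -0.4, 12.2]
gripper_width: 24.1
grasp_force: 61.0
clock: 17.2
position: [512.9, 71.0, 108.6]
ee_rot: [0.034, 0.999, 0.001, 0.001]
contact_force: [0.7, -0.0, -0.4]
gripper_width: 37.1
grasp_force: 0.0
clock 17.2 pos [512.9  71.  108.6] th 176.1 tilt [-0.09  0.07] j [ 0.45  0.32 -0.41 -0.   -0.84 -2.09]
shift before turn (m) [0.0514 0.3694 0.009 ] | after turn [-0.0965  0.3602  0.0092] | wz -22.9
px 256 193 area 1827 C [512.5  71.3] size 25.2 48.2 plusdir deg -3.0
px 436 194 area 1987 C [523.4 217.2] size 51.7 29.3 plusdir deg -5.0
px 9 226 area 251 C [ 526.6 -137.5] size 14.3 16.9 plusdir deg -107.0
```

View pics/w10.png

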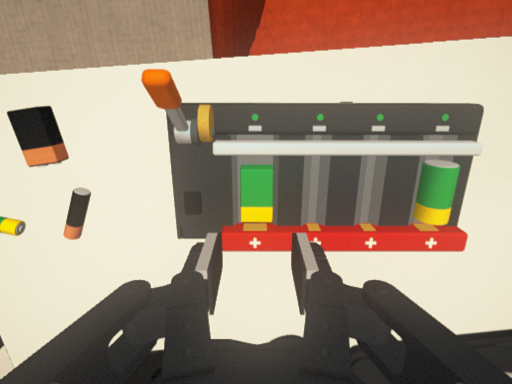

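```bash
python3 -m pendant '[[0.0057,0.041,0,0,0,0,0.04],[0.0057,0.041,0,0,0,0,0.04],[0.0057,0.041,0,0,0,0,0.04],[0.0057,0.041,0,0,0,0,0.04],[0.0057,0.041,0,0,0,0,0.04],[0.0057,0.041,0,0,0,0,0.04],[0.0057,0.041,0,0,0,0,0.04],[0.0057,0.041,0,0,0,0,0.04],[0.0058,0.0414,0,0,0,0,0.04],[0,0,0,0,0,-7.6,0.04],[0,0,0,0,0,-7.6,0.04],[0,0,0,0,0,-7.7,0.04]]' >/dev/null
python3 -m pendant '[[0,0,0,0,0,0,0.04],[0,0,0,0,0,0,0.04]]'; python3 plan.py 487 443 -2 19
python3 - <<'E'
from h import *
d=arm.get_image("wrist")
cv2.imwrite("pics/w11.png",d["image"][:,:,::-1])
from seg import objs; objs(d,zc=8)
E
```

```text
clock: 18.65
position: [486.1, 442.2, 106.3]
ee_rot: [-0.164, 0.987, -0.001, -0.001]
contact_force: [-0.1, -0.2, -0.8]
gripper_width: 40.6
grasp_force: 0.0
clock 18.65 pos [486.1 442.2 106.3] th -161.2 tilt [ 0.13 -0.09] j [ 0.98  0.53 -0.06 -0.   -0.98 -2.23]
shift before turn (m) [-0.0014  0.0006  0.1083] | after turn [-0.0014  0.0006  0.1083] | wz -0.2
px 258 189 area 570 C [487.8 444.8] size 12.0 46.2 plusdir deg 19.4
```

```bash
python3 -m pendant '[[-0.0015,0,0.03,0,0,0,0.04],[0,0,0.03,0,0,0,0.04],[0,0,0.025,0,0,0,0.04],[0,0,0.015,0,0,0,0.04],[0,0,0.008,0,0,0,0.04],[0,0,0,0,0,0,0.04]]'; python3 -m pendant '[[0,0,0,0,0,0,0],[0,0,0,0,0,0,0],[0,0,0,0,0,0,0],[0,0,0,0,0,0,0],[0,0,0,0,0,0,0]]'
```

```text
clock: 19.3
position: [487.8, 443.0, -0.9]
ee_rot: [-0.165, 0.986, -0.001, -0.001]
contact_force: [0.2, 0.4, 0.5]
gripper_width: 40.0
grasp_force: 0.0
clock: 19.8
position: [489.2, 444.4, 3.8]
ee_rot: [-0.166, 0.986, 0.001, 0.002]
contact_force: [-1.5, -2.2, 9.3]
gripper_width: 7.8
grasp_force: 59.2
```

```bash
python3 -m pendant '[[0,0,0,0,0,0,0.035],[0,0,0,0,0,0,0.035],[0,0,0,0,0,0,0.035]]'; python3 plan.py 487.3 443.5 -4 19
python3 - <<'E'
from h import *
d=arm.get_image("wrist")
cv2.imwrite("pics/w11.png",d["image"][:,:,::-1])
from seg import objs; objs(d,zc=8)
E
```

```text
clock: 20.1
position: [487.9, 443.4, 0.2]
ee_rot: [-0.165, 0.986, 0.0, 0.0]
contact_force: [-0.1, 0.4, -0.3]
gripper_width: 34.9
grasp_force: 0.0
clock 20.1 pos [4.879e+02 4.434e+02 2.000e-01] th -161.0 tilt [-0.02  0.02] j [ 0.98  0.66 -0.14 -0.   -0.77 -2.22]
shift before turn (m) [0.0006 0.0003 0.0042] | after turn [0.0006 0.0003 0.0042] | wz -0.0
px 258 248 area 1769 C [488.9 445.1] size 12.3 48.6 plusdir deg 19.8
```

Commanded is ≈ -1.5; drop 2.5–3 mm more and regrip.

```bash
python3 -m pendant '[[-0.001,0,0.002,0,0,0,0.035],[0,0,0.002,0,0,0,0.035],[0,0,0,0,0,0,0.035],[0,0,0,0,0,0,0.035]]';python3 -m pendant '[[0,0,0,0,0,0,0],[0,0,0,0,0,0,0],[0,0,0,0,0,0,0],[0,0,0,0,0,0,0],[0,0,0,0,0,0,0]]'
```

```text
clock: 20.55
position: [488.8, 443.5, -4.5]
ee_rot: [-0.165, 0.986, -0.0, -0.0]
contact_force: [0.3, 0.4, -0.6]
gripper_width: 35.0
grasp_force: 0.0
clock: 21.05
position: [489.0, 443.8, -3.9]
ee_rot: [-0.165, 0.986, 0.0, 0.0]
contact_force: [0.0, -0.8, 0.8]
gripper_width: 12.1
grasp_force: 58.7
```

```bash
python3 -m pendant '[[0,0,-0.02,0,0,0,0],[0,0,-0.04,0,0,0,0],[0,0,-0.04,0,0,0,0],[0,0,0,0,0,7.6,0],[0,0,0,0,0,7.6,0],[0,0,0,0,0,7.7,0],[0,0,0,0,0,0,0],[0,0,0,0,0,0,0]]'; python3 plan.py 518.4 166.3 90 176.05
```

```text
clock: 21.85
position: [488.8, 443.5, 95.7]
ee_rot: [0.033, 0.999, -0.0, -0.0]
contact_force: [-0.2, 0.8, 0.2]
gripper_width: 12.1
grasp_force: 58.6
clock 21.85 pos [488.8 443.5  95.7] th 176.3 tilt [ 0.02 -0.02] j [ 0.98  0.55 -0.06 -0.   -0.96 -2.62]
shift before turn (m) [-0.0477 -0.2746  0.0058] | after turn [-0.0487 -0.2745  0.0058] | wz 0.2
```

```bash
python3 -m pendant '[[-0.0068,-0.0392,0,0,0,0,0],[-0.0068,-0.0392,0,0,0,0,0],[-0.0068,-0.0392,0,0,0,0,0],[-0.0068,-0.0392,0,0,0,0,0],[-0.0068,-0.0392,0,0,0,0,0],[-0.0068,-0.0392,0,0,0,0,0],[-0.0069,-0.0394,0,0,0,0,0],[0,0,0,0,0,0.2,0],[0,0,0,0,0,0,0],[0,0,0,0,0,0,0]]'; python3 plan.py 518.4 166.3 19 176.05
python3 - <<'E'
from h import *
d=arm.get_image("wrist")
cv2.imwrite("pics/w12.png",d["image"][:,:,::-1])
from seg import objs; objs(d,zc=100)
E
```

```text
clock: 22.85
position: [518.1, 167.1, 96.0]
ee_rot: [0.035, 0.999, 0.0, 0.0]
contact_force: [0.7, 0.2, -0.2]
gripper_width: 11.9
grasp_force: 58.7
clock 22.85 pos [518.1 167.1  96. ] th 176.0 tilt [-0.03  0.02] j [ 0.61  0.38 -0.36  0.   -0.83 -2.25]
shift before turn (m) [-0.0003 -0.0008  0.077 ] | after turn [-0.0003 -0.0008  0.077 ] | wz -0.1
px 51 122 area 242 C [445.5  73.8] size 10.8 5.9 plusdir deg 160.5
px 134 201 area 2401 C [489.  105.1] size 21.2 34.8 plusdir deg -3.7
px 320 203 area 1955 C [497.  202.6] size 34.8 17.2 plusdir deg -4.5
px 256 250 area 2033 C [522.7 167.2] size 14.2 53.2 plusdir deg -3.2
```

View pics/w12.png

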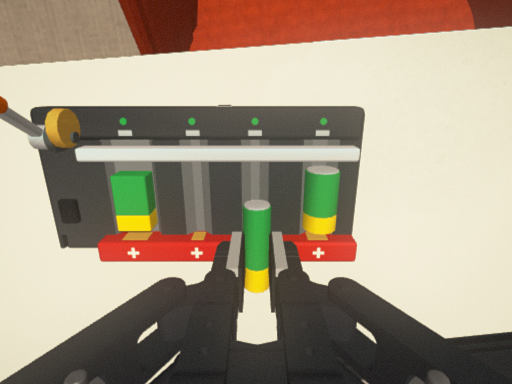

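```bash
python3 -m pendant '[[0.001,-0.0008,0.025,0,0,0,0],[0,0,0.025,0,0,0,0],[0,0,0.018,0,0,0,0],[0,0,0.008,0,0,0,0],[0,0,0.002,0,0,0,0],[0,0,0,0,0,0,0]]'; python3 -m pendant '[[0,0,0.001,0,0,0,0],[0,0,0,0,0,0,0],[0,0,0,0,0,0,0]]'
```

```text
clock: 23.5
position: [517.1, 166.4, 18.2]
ee_rot: [0.035, 0.999, 0.0, 0.0]
contact_force: [-0.7, 0.3, -0.2]
gripper_width: 12.3
grasp_force: 58.7
clock: 23.8
position: [517.1, 165.9, 17.6]
ee_rot: [0.036, 0.999, 0.0, 0.001]
contact_force: [-0.7, -0.4, -0.2]
gripper_width: 12.5
grasp_force: 58.7
```

```bash
python3 -m pendant '[[0,0,0.001,0,0,0,0],[0,0,0,0,0,0,0]]'; python3 -m pendant '[[0,0,0.001,0,0,0,0],[0,0,0,0,0,0,0]]'
```

```text
clock: 24.0
position: [517.1, 165.9, 16.9]
ee_rot: [0.036, 0.999, 0.0, 0.001]
contact_force: [-1.2, 0.1, 5.0]
gripper_width: 12.0
grasp_force: 61.6
clock: 24.2
position: [517.1, 165.9, 16.8]
ee_rot: [0.035, 0.999, 0.0, 0.001]
contact_force: [-3.6, 0.3, 11.0]
gripper_width: 12.1
grasp_force: 65.3
```

```bash
python3 -m pendant '[[0,0,-0.001,0,0,0,0],[0,0,0,0,0,0,0.022],[0,0,0,0,0,0,0.022],[0,0,0,0,0,0,0.022],[0,0,-0.02,0,0,0,0.022],[0,0,-0.03,0,0,0,0.022],[0,0,-0.04,0,0,0,0.025],[0,0,0,0,0,0,0.03],[0,0,0,0,0,0,0.03]]'; python3 plan.py 530 -80 150 -90
python3 - <<'E'
from h import *
d=arm.get_image("wrist")
cv2.imwrite("pics/w13.png",d["image"][:,:,::-1])
from seg import objs; objs(d,zc=26)
E
```

```text
clock: 25.1
position: [516.8, 165.8, 106.3]
ee_rot: [0.036, 0.999, 0.001, 0.0]
contact_force: [-0.6, 0.6, -1.2]
gripper_width: 30.1
grasp_force: 0.0
clock 25.1 pos [516.8 165.8 106.3] th 175.9 tilt [-0.05  0.07] j [ 0.61  0.36 -0.35 -0.   -0.85 -2.25]
shift before turn (m) [-0.0309 -0.2441 -0.044 ] | after turn [-0.2458  0.0133 -0.0435] | wz 85.9
px 63 122 area 215 C [448.8  24.8] size 16.2 8.4 plusdir deg 158.4
px 256 192 area 913 C [516.  166.1] size 12.7 46.7 plusdir deg -3.6
px 140 198 area 2174 C [514.2  70.9] size 31.3 51.8 plusdir deg -3.2
px 319 199 area 1781 C [526.1 217.1] size 52.5 25.7 plusdir deg -5.5
```

```bash
python3 plan.py 525 -158 125 176 | tail -1; python3 -m pendant '[[-0.0039,-0.0405,-0.0025,0,0,0,0.03],[-0.0039,-0.0405,-0.0025,0,0,0,0.03],[-0.0039,-0.0405,-0.0025,0,0,0,0.03],[-0.0039,-0.0405,-0.0025,0,0,0,0.03],[-0.0039,-0.0405,-0.0025,0,0,0,0.03],[-0.0039,-0.0405,-0.0025,0,0,0,0.03],[-0.0039,-0.0405,-0.0025,0,0,0,0.03],[-0.0039,-0.0405,-0.0025,0,0,0,0.03],[0,0,0,0,0,0,0.03],[0,0,0,0,0,0,0.03]]'
cat > seg2.py <<'E'
from h import *
def dark(d,zc=8):
    I=d["image"]; hsv=cv2.cvtColor(I,cv2.COLOR_RGB2HSV); H,S,V=[hsv[...,i].astype(int) for i in range(3)]
    m=((V<70)|((H>3)&(H<18)&(S>110)&(V<210))).astype(np.uint8)
    m=cv2.morphologyEx(m,cv2.MORPH_OPEN,np.ones((3,3)))
    n,l,st,c=cv2.connectedComponentsWithStats(m)
    for i in range(1,n):
        if 150<st[i,4]<6000: print("dark px",c[i].round(),st[i].tolist(),w(d,*c[i],zc)[:2].round(1))
E
python3 - <<'E'
from h import *
from seg import objs; from seg2 import dark
d=arm.get_image("wrist"); cv2.imwrite("pics/w14.png",d["image"][:,:,::-1]); objs(d,zc=7); dark(d)
E
python3 plan.py 525 -158 125 176
```

```text
shift before turn (m) [-0.0322 -0.3218 -0.0198] | after turn [-0.0315 -0.3219 -0.0198] | wz -0.1
clock: 26.15
position: [523.4, -160.6, 124.0]
ee_rot: [0.037, 0.999, 0.0, -0.002]
contact_force: [-0.0, -0.0, 0.1]
gripper_width: 29.9
grasp_force: 0.0
px 244 191 area 559 C [ 532.3 -172.1] size 12.8 46.5 plusdir deg 72.9
dark px [434.  15.] [359, 0, 153, 36, 4294] [396.4  -9.6]
dark px [310.  86.] [296, 75, 28, 30, 335] [ 442.9 -108.2]
dark px [228. 106.] [198, 83, 61, 45, 1649] [ 453.3 -179.6]
dark px [316. 122.] [300, 113, 33, 20, 518] [ 472.9 -104. ]
dark px [ 77. 192.] [0, 162, 164, 56, 5887] [ 520.7 -328.8]
dark px [319. 199.] [312, 191, 16, 16, 187] [ 544.6 -101.6]
clock 26.2 pos [ 523.6 -159.7  124.3] th 175.8 tilt [0.19 0.01] j [-0.    0.35 -0.32 -0.   -0.91 -1.64]
shift before turn (m) [-0.0012  0.0018 -0.0007] | after turn [-0.0012  0.0018 -0.0007] | wz -0.2
```

```bash
python3 plan.py 532.3 -172.1 90 252.9 1; python3 -m pendant '[[0,0,0,0,0,-8.5,0.035],[0,0,0,0,0,-8.5,0.035],[0,0,0,0,0,-8.5,0.035],[0,0,0,0,0,-8.5,0.035],[0,0,0,0,0,-8.5,0.035],[0,0,0,0,0,-8.5,0.035],[0,0,0,0,0,-8.5,0.035],[0,0,0,0,0,-8.5,0.035],[0,0,0,0,0,-8.5,0.035],[0,0,0,0,0,-0.6,0.035],[0,0,0,0,0,0,0.035],[0,0,0,0,0,0,0.035]]';python3 plan.py 532.3 -172.1 90 252.9 1;python3 - <<'E'
from h import *
from seg import objs
d=arm.get_image("wrist"); objs(d,zc=7)
E
```

```text
clock 26.2 pos [ 523.6 -159.7  124.3] th 175.8 tilt [0.19 0.01] j [-0.    0.35 -0.32 -0.   -0.91 -1.64]
shift before turn (m) [-0.0097 -0.0117  0.0342] | after turn [ 0.0092 -0.0119  0.0343] | wz -77.1
clock: 27.4
position: [524.6, -159.1, 125.6]
ee_rot: [-0.594, 0.804, 0.0, -0.0]
contact_force: [0.8, 0.5, 0.6]
gripper_width: 35.0
grasp_force: 0.0
clock 27.4 pos [ 524.6 -159.1  125.6] th -107.1 tilt [0.01 0.03] j [ 0.    0.35 -0.32 -0.   -0.91 -0.3 ]
shift before turn (m) [ 0.0102 -0.0112  0.0356] | after turn [ 0.0102 -0.0112  0.0356] | wz 0.0
px 244 170 area 482 C [ 532.5 -171.1] size 10.9 47.0 plusdir deg 72.6
```

Go to (532.4, -171.6), descend to −4.5, grip.

```bash
python3 -m pendant '[[0.0098,-0.0112,0.02,0,0,0,0.035],[0,0,0.03,0,0,0,0.035],[0,0,0.03,0,0,0,0.035],[0,0,0.03,0,0,0,0.035],[0,0,0.012,0,0,0,0.035],[0,0,0.006,0,0,0,0.035],[0,0,0,0,0,0,0.035],[0,0,0,0,0,0,0.035]]'
python3 - <<'E'
from h import *
from seg import objs
d=arm.get_image("wrist"); objs(d,zc=7)
E
python3 plan.py 532.4 -171.6 -4.2 252.9 1
```

```text
clock: 28.25
position: [533.6, -172.4, -0.9]
ee_rot: [-0.595, 0.804, -0.001, 0.001]
contact_force: [0.6, 0.0, 0.7]
gripper_width: 34.6
grasp_force: 0.0
px 258 248 area 1564 C [ 533.1 -169.8] size 49.4 11.9 plusdir deg 71.7
clock 28.3 pos [ 533.7 -172.4   -0.7] th -107.0 tilt [-0.03 -0.16] j [-0.02  0.54 -0.41  0.   -0.62 -0.27]
shift before turn (m) [-0.0004  0.0015  0.0035] | after turn [-0.0004  0.0015  0.0035] | wz 0.1
```

```bash
python3 -m pendant '[[-0.001,0,0.002,0,0,0,0.035],[0,0,0.0015,0,0,0,0.035],[0,0,0,0,0,0,0.035],[0,0,0,0,0,0,0],[0,0,0,0,0,0,0],[0,0,0,0,0,0,0],[0,0,0,0,0,0,0],[0,0,0,0,0,0,0]]'
```

```text
clock: 29.1
position: [533.0, -171.4, -5.3]
ee_rot: [-0.595, 0.804, -0.0, 0.0]
contact_force: [-0.4, 0.1, 4.7]
gripper_width: 12.1
grasp_force: 58.9
```

```bash
python3 -m pendant '[[0,0,-0.02,0,0,0,0],[0,0,-0.045,0,0,0,0],[0,0,-0.045,0,0,8.5,0],[0,0,0,0,0,8.5,0],[0,0,0,0,0,8.5,0],[0,0,0,0,0,8.5,0],[0,0,0,0,0,8.5,0],[0,0,0,0,0,8.5,0],[0,0,0,0,0,8.5,0],[0,0,0,0,0,8.5,0],[0,0,0,0,0,8.5,0],[0,0,0,0,0,0.5,0]]'; python3 -m pendant '[[0,0,0,0,0,0,0],[0,0,0,0,0,0,0]]'|head -2;python3 plan.py 515.3 120.5 100 176.05 1
```

```text
clock: 30.3
position: [532.5, -171.3, 103.8]
ee_rot: [0.035, 0.999, 0.0, -0.0]
contact_force: [0.2, -0.7, 0.8]
gripper_width: 12.2
grasp_force: 58.8
clock: 30.5
position: [532.7, -171.4, 104.2]
clock 30.5 pos [ 532.7 -171.4  104.2] th 176.1 tilt [0.02 0.  ] j [-0.02  0.39 -0.31 -0.   -0.87 -1.62]
shift before turn (m) [0.0372 0.29   0.0042] | after turn [0.0375 0.29   0.0042] | wz 0.1
```

```bash
python3 -m pendant '[[0.0046,0.0362,0,0,0,0,0],[0.0046,0.0362,0,0,0,0,0],[0.0046,0.0362,0,0,0,0,0],[0.0046,0.0362,0,0,0,0,0],[0.0046,0.0362,0,0,0,0,0],[0.0047,0.0363,0,0,0,0,0],[0.0047,0.0363,0,0,0,0,0],[0.0047,0.0363,0,0,0,0,0],[0,0,0,0,0,0,0],[0,0,0,0,0,0,0]]'|head -3; python3 plan.py 515.3 120.5 18 176.05 1;  python3 - <<'E'
from h import *
from seg import objs
d=arm.get_image("wrist"); objs(d,zc=110)
E
```

```text
clock: 31.5
position: [515.8, 121.1, 104.3]
ee_rot: [0.034, 0.999, -0.0, -0.0]
clock 31.5 pos [515.8 121.1 104.3] th 176.2 tilt [ 0.02 -0.01] j [ 0.54  0.35 -0.39 -0.   -0.84 -2.17]
shift before turn (m) [ 0.0004 -0.0006  0.0863] | after turn [ 0.0004 -0.0006  0.0863] | wz 0.1
px 127 118 area 204 C [444.3  65. ] size 9.8 5.0 plusdir deg 164.4
px 311 191 area 925 C [486.6 151.5] size 30.4 8.4 plusdir deg -4.8
px 194 196 area 2038 C [485.6  91.1] size 17.8 32.3 plusdir deg -3.7
px 376 198 area 1946 C [493.  184.7] size 33.0 17.4 plusdir deg -5.0
px 256 250 area 2052 C [519.8 121.2] size 14.1 53.2 plusdir deg -3.0
```

```bash
python3 -m pendant '[[0.001,-0.0006,0.025,0,0,0,0],[0,0,0.025,0,0,0,0],[0,0,0.025,0,0,0,0],[0,0,0.009,0,0,0,0],[0,0,0.002,0,0,0,0],[0,0,0,0,0,0,0]]'; python3 -m pendant '[[0,0,0.001,0,0,0,0],[0,0,0,0,0,0,0]]'
```

```text
clock: 32.15
position: [515.6, 119.5, 18.9]
ee_rot: [0.035, 0.999, 0.0, 0.0]
contact_force: [0.7, 0.9, 0.4]
gripper_width: 12.2
grasp_force: 58.8
clock: 32.35
position: [515.6, 120.1, 18.4]
ee_rot: [0.035, 0.999, 0.001, 0.001]
contact_force: [-0.1, 0.7, -1.0]
gripper_width: 12.3
grasp_force: 58.8
```

```bash
python3 -m pendant '[[0,0,0.001,0,0,0,0],[0,0,0,0,0,0,0]]'; python3 -m pendant '[[0,0,0,0,0,0,0.022],[0,0,0,0,0,0,0.022],[0,0,0,0,0,0,0.022],[0,0,-0.02,0,0,0,0.022],[0,0,-0.03,0,0,0,0.022],[0,0,-0.04,0,0,0,0.025],[0,0,0,0,0,0,0.03],[0,0,0,0,0,0,0.03]]'
python3 - <<'E'
from h import *
from seg import objs
import pickle
d=arm.get_image("wrist"); objs(d,zc=26); pickle.dump(d,open("w20.pkl","wb"))
E
```

```text
clock: 32.55
position: [515.3, 120.1, 16.9]
ee_rot: [0.035, 0.999, 0.0, 0.0]
contact_force: [-0.3, -0.6, 1.0]
gripper_width: 12.0
grasp_force: 59.5
clock: 33.35
position: [515.2, 120.2, 107.3]
ee_rot: [0.035, 0.999, 0.001, 0.001]
contact_force: [0.1, 0.0, -0.3]
gripper_width: 29.8
grasp_force: 0.0
px 130 119 area 208 C [449.1  29.6] size 15.3 7.9 plusdir deg 164.8
px 256 190 area 902 C [513.6 120.6] size 12.7 47.6 plusdir deg -3.5
px 312 189 area 911 C [515.8 166. ] size 47.9 13.5 plusdir deg -4.9
px 196 195 area 1956 C [514.1  70.8] size 28.3 50.0 plusdir deg -3.7
px 375 196 area 1876 C [525.4 218.3] size 52.6 27.5 plusdir deg -5.6
```

Run:
```python
from h import *
import pickle
def red(I):
    h=cv2.cvtColor(I,cv2.COLOR_RGB2HSV); return (((h[...,0]<8)|(h[...,0]>172))&(h[...,1]>130)&(h[...,2]>40))
s=arm.get_image("scene"); sd=arm.get_image("side")
L=[]
for n,c in(("scene0",s),("sd3",sd)):
    I=cv2.imread(f"pics/{n}.png")[:,:,::-1].copy(); L.append((c,cv2.dilate(red(I).astype(np.uint8),np.ones((3,3)))))
w1=pickle.load(open("w1.pkl","rb")); L.append((w1,cv2.dilate(red(w1["image"]).astype(np.uint8),np.ones((3,3)))))
X,Y,Z=np.meshgrid(np.arange(300,441,10),np.arange(-60,121,10),np.arange(0,201,20),indexing='ij')
P=np.c_[X.ravel(),Y.ravel(),Z.ravel()].astype(float); ok=np.ones(len(P),bool)
for c,m in L:
    q=proj(c,P).round().astype(int); i=(q[:,0]>=0)&(q[:,0]<512)&(q[:,1]>=0)&(q[:,1]<384)
    v=np.ones(len(P),bool); v[i]=m[q[i,1],q[i,0]]>0; ok&=v; print(i.mean(),v.mean())
ok=ok.reshape(X.shape)
for k,z in enumerate(range(0,201,20)): print(z,[(x,int(Y[0,ok[i,:,k],0].min()),int(Y[0,ok[i,:,k],0].max())) for i,x in enumerate(range(300,441,10)) if ok[i,:,k].any()])
# lever grip
d=pickle.load(open("w20.pkl","rb")); h=cv2.cvtColor(d["image"],cv2.COLOR_RGB2HSV)
m=((h[...,0]>5)&(h[...,0]<14)&(h[...,1]>200)&(h[...,2]>170)).astype(np.uint8)
n,l,st,c=cv2.connectedComponentsWithStats(m)
for i in range(1,n):
    if st[i,4]>60: print(c[i],st[i])
Rz=R.from_euler('z',-0.069)
for q in(-.15,0,.2):
    a=np.radians(117)-q
    print(q,[proj(d,Rz.apply([-82+r*np.cos(a),-125,36+r*np.sin(a)])+[548.8,141.2,0]).round(0) for r in(39,52,64)])
```

```text
1.0 0.2535885167464115
1.0 0.0
0.765231259968102 0.5968102073365231
0 []
20 []
40 []
60 []
80 []
100 []
120 []
140 []
160 []
180 []
200 []
[319.93218971  12.77699294] [ 221    0  264   51 4955]
[63.01204819 82.80120482] [ 46  73  31  16 166]
-0.15 [array([[ 89., 104.]]), array([[77., 91.]]), array([[64., 77.]])]
0 [array([[ 88., 112.]]), array([[ 75., 103.]]), array([[61., 93.]])]
0.2 [array([[ 88., 125.]]), array([[ 75., 121.]]), array([[ 61., 117.]])]
```

```bash
python3 plan.py 394.5 26.5 118 176.05 1
```

```text
clock 33.5 pos [514.  119.4 105.1] th 176.0 tilt [ 0.14 -0.08] j [ 0.54  0.34 -0.39 -0.   -0.84 -2.18]
shift before turn (m) [ 0.1128 -0.1011 -0.0125] | after turn [ 0.1129 -0.101  -0.0125] | wz -0.1
```

```bash
python3 -m pendant '[[0,0,-0.0125,0,0,0,0],[0.0376,-0.0337,0,0,0,0,0],[0.0376,-0.0337,0,0,0,0,0],[0.0376,-0.0337,0,0,0,0,0],[0,0,0,0,0,0,0],[0,0,0,0,0,0,0]]'; python3 plan.py 394.5 26.5 61 176.05 1
```

```text
clock: 34.1
position: [395.8, 27.1, 118.5]
ee_rot: [0.035, 0.999, -0.0, -0.0]
contact_force: [0.7, 0.3, -0.4]
gripper_width: -0.1
grasp_force: 0.0
clock 34.1 pos [395.8  27.1 118.5] th 176.0 tilt [ 0.04 -0.04] j [ 0.48  0.11 -0.67  0.   -0.79 -2.12]
shift before turn (m) [ 0.0012 -0.0006  0.0575] | after turn [ 0.0012 -0.0006  0.0575] | wz -0.1
```

```bash
python3 -m pendant '[[0.001,0,0.03,0,0,0,0],[0,0,0.0275,0,0,0,0],[0,0,0,0,0,0,0],[-0.01,0,0,0,0,0,0],[-0.01,0,0,0,0,0,0],[-0.01,0,0,0,0,0,0],[0,0,0,0,0,0,0]]'; python3 -m pendant '[[-0.01,0,0,0,0,0,0],[-0.01,0,0,0,0,0,0],[0,0,0,0,0,0,0]]'
```

```text
clock: 34.8
position: [428.4, 26.3, 62.3]
ee_rot: [0.035, 0.999, 0.001, 0.002]
contact_force: [1.1, -0.5, 0.3]
gripper_width: -0.4
grasp_force: 0.0
clock: 35.1
position: [447.3, 24.5, 61.6]
ee_rot: [0.035, 0.999, 0.0, 0.001]
contact_force: [-0.3, 0.1, 0.9]
gripper_width: 0.0
grasp_force: 0.0
```

```bash
cat > lev.py <<'E'
from h import *
Rz=R.from_euler('z',-0.069)
for n in("wrist","scene","side"):
    d=shot(n,"lev_"+n); h=cv2.cvtColor(d["image"],cv2.COLOR_RGB2HSV)
    m=((h[...,0]>5)&(h[...,0]<14)&(h[...,1]>180)&(h[...,2]>120)).astype(np.uint8)
    N,l,st,c=cv2.connectedComponentsWithStats(m)
    print(n,[(c[i].round().tolist(),int(st[i,4])) for i in range(1,N) if st[i,4]>8])
    for q in(0,.3,.6,.9,1.2,1.5,1.8,2.05):
        a=np.radians(117)-q; print("  ",q,proj(d,Rz.apply([-82+52*np.cos(a),-125,36+52*np.sin(a)])+[548.8,141.2,0]).round(0)[0],end="")
    print()
E
python3 lev.py
```

```text
wrist [([401.0, 62.0], 25005), ([270.0, 21.0], 11), ([271.0, 39.0], 58), ([266.0, 69.0], 180), ([261.0, 97.0], 116), ([256.0, 313.0], 12), ([256.0, 325.0], 53), ([451.0, 325.0], 15), ([496.0, 323.0], 13)]
   0 [252. 238.]   0.3 [252. 271.]   0.6 [253. 298.]   0.9 [253. 316.]   1.2 [253. 324.]   1.5 [253. 323.]   1.8 [253. 314.]   2.05 [254. 303.]
scene [([123.0, 239.0], 555), ([172.0, 225.0], 9), ([182.0, 254.0], 1283), ([131.0, 241.0], 11), ([162.0, 275.0], 16), ([232.0, 280.0], 9), ([197.0, 318.0], 73)]
   0 [258. 228.]   0.3 [263. 225.]   0.6 [268. 222.]   0.9 [273. 221.]   1.2 [277. 221.]   1.5 [280. 222.]   1.8 [282. 225.]   2.05 [282. 228.]
side [([308.0, 14.0], 77), ([267.0, 170.0], 23), ([370.0, 318.0], 11634), ([350.0, 222.0], 18), ([331.0, 225.0], 18), ([363.0, 226.0], 20), ([322.0, 233.0], 24), ([359.0, 239.0], 15), ([368.0, 239.0], 11), ([364.0, 253.0], 10), ([306.0, 257.0], 10), ([359.0, 276.0], 9), ([355.0, 290.0], 9)]
   0 [278. 174.]   0.3 [272. 172.]   0.6 [266. 171.]   0.9 [261. 173.]   1.2 [256. 176.]   1.5 [252. 180.]   1.8 [250. 184.]   2.05 [250. 189.]
```

```bash
python3 -m pendant '[[-0.01,0,0,0,0,0,0],[-0.01,0,0,0,0,0,0],[-0.01,0,0,0,0,0,0],[0,0,0,0,0,0,0]]'; python3 -m pendant '[[-0.006,0,0.006,0,0,0,0],[-0.006,0,0.006,0,0,0,0],[-0.004,0,0.006,0,0,0,0],[0,0,0.004,0,0,0,0],[0,0,0,0,0,0,0]]'; python3 lev.py | grep -v "^  "; python3 plan.py 500 20 34 176.05
```

```text
clock: 35.65
position: [478.2, 22.6, 61.7]
ee_rot: [0.035, 0.999, 0.0, 0.002]
contact_force: [-0.4, 0.6, -0.2]
gripper_width: -0.1
grasp_force: 0.0
clock: 36.15
position: [491.5, 21.1, 38.7]
ee_rot: [0.035, 0.999, -0.0, -0.0]
contact_force: [-0.4, 0.2, 0.2]
gripper_width: -0.0
grasp_force: 0.0
wrist [([399.0, 34.0], 13673), ([482.0, 301.0], 44), ([415.0, 304.0], 31)]
scene [([92.0, 200.0], 18), ([100.0, 212.0], 57), ([129.0, 246.0], 418), ([116.0, 225.0], 10), ([284.0, 226.0], 21), ([164.0, 230.0], 12), ([179.0, 254.0], 1147), ([182.0, 233.0], 15), ([176.0, 234.0], 12), ([137.0, 247.0], 20), ([189.0, 244.0], 15), ([146.0, 258.0], 9), ([208.0, 261.0], 26), ([160.0, 273.0], 29), ([226.0, 275.0], 34), ([195.0, 317.0], 82)]
side [([249.0, 185.0], 17), ([370.0, 317.0], 11772), ([355.0, 221.0], 29), ([333.0, 224.0], 26), ([363.0, 227.0], 22), ([323.0, 233.0], 29), ([367.0, 239.0], 15), ([364.0, 253.0], 19), ([360.0, 278.0], 9), ([355.0, 290.0], 10)]
clock 36.3 pos [491.1  21.1  39.3] th 176.0 tilt [ 0.02 -0.01] j [ 0.37  0.39 -0.54 -0.   -0.64 -2.01]
shift before turn (m) [-0.009  -0.0005  0.0053] | after turn [-0.009  -0.0005  0.0053] | wz -0.1
```

```bash
python3 -m pendant '[[0,0,0.002,0,0,0,0],[0,0,0.002,0,0,0,0],[0,0,0.001,0,0,0,0],[0,0,0,0,0,0,0]]'; python3 -m pendant '[[0,0,0.001,0,0,0,0],[0,0,0.001,0,0,0,0],[0,0,0,0,0,0,0]]'
```

```text
clock: 36.7
position: [491.7, 21.3, 34.5]
ee_rot: [0.035, 0.999, 0.0, 0.0]
contact_force: [0.3, 0.3, 0.0]
gripper_width: 0.3
grasp_force: 0.5
clock: 37.0
position: [491.9, 21.3, 33.1]
ee_rot: [0.035, 0.999, 0.0, 0.001]
contact_force: [0.2, 0.2, 5.4]
gripper_width: 0.3
grasp_force: 3.0
```

```bash
python3 -m pendant '[[0,0,0.001,0,0,0,0],[0,0,0,0,0,0,0]]'; python3 -m pendant '[[0,0,0.001,0,0,0,0],[0,0,0,0,0,0,0]]'
```

```text
clock: 37.2
position: [492.0, 21.3, 32.9]
ee_rot: [0.034, 0.999, 0.0, 0.001]
contact_force: [-0.9, -0.7, 12.7]
gripper_width: -0.1
grasp_force: 5.9
clock: 37.4
position: [492.1, 21.3, 32.6]
ee_rot: [0.034, 0.999, -0.0, 0.001]
contact_force: [-4.1, -0.5, 17.6]
gripper_width: 0.0
grasp_force: 8.7
```

```bash
python3 -m pendant '[[0,0,-0.03,0,0,0,0],[0,0,-0.04,0,0,0,0],[0,0,-0.04,0,0,0,0],[-0.003,0.025,0,0,0,0,0],[0,0.03,0,0,0,0,0],[0,0.03,0,0,0,0,0],[0,0,0,0,0,0,0],[0,0,0,0,0,0,0]]' | head -2; python3 lev.py
python3 - <<'E'
from h import *
from seg import objs
d=arm.get_image("wrist"); objs(d,zc=26)
Rz=R.from_euler('z',-0.069)
for n,p in dict(block=(-27,-73,26),t1=(-27,-23,24),t2=(-27,23,24),thick=(-27,73,30)).items(): print(n,proj(d,Rz.apply(p)+[548.8,141.2,0]).round(0))
for r in (39,52,64): print(r,proj(d,Rz.apply([-82+r,-125,41])+[548.8,141.2,0]).round(0))
E
```

```text
clock: 38.2
position: [499.4, 105.9, 139.7]
wrist [([356.0, 33.0], 15309), ([161.0, 206.0], 491), ([218.0, 231.0], 27), ([275.0, 231.0], 13), ([320.0, 232.0], 11)]
   0 [130. 124.]   0.3 [129. 146.]   0.6 [132. 169.]   0.9 [137. 187.]   1.2 [143. 200.]   1.5 [150. 206.]   1.8 [156. 207.]   2.05 [161. 203.]
scene [([97.0, 209.0], 41), ([103.0, 212.0], 10), ([130.0, 246.0], 516), ([282.0, 228.0], 31), ([180.0, 254.0], 1259), ([211.0, 255.0], 9), ([229.0, 278.0], 15), ([196.0, 318.0], 80)]
   0 [258. 228.]   0.3 [263. 225.]   0.6 [268. 222.]   0.9 [273. 221.]   1.2 [277. 221.]   1.5 [280. 222.]   1.8 [282. 225.]   2.05 [282. 228.]
side [([319.0, 46.0], 155), ([249.0, 189.0], 22), ([370.0, 318.0], 11439), ([336.0, 222.0], 20), ([327.0, 230.0], 21), ([359.0, 242.0], 29), ([307.0, 254.0], 11)]
   0 [278. 174.]   0.3 [272. 172.]   0.6 [266. 171.]   0.9 [261. 173.]   1.2 [256. 176.]   1.5 [252. 180.]   1.8 [250. 184.]   2.05 [250. 189.]
px 221 203 area 1282 C [518.4  70.7] size 26.7 45.8 plusdir deg -3.2
px 273 203 area 641 C [522.6 119.9] size 45.9 13.2 plusdir deg -4.8
px 322 203 area 655 C [525.4 165.8] size 47.2 13.3 plusdir deg -4.5
px 377 206 area 1371 C [531.9 218.5] size 51.7 27.3 plusdir deg -4.9
block [[221. 202.]]
t1 [[273. 201.]]
t2 [[322. 201.]]
thick [[376. 203.]]
39 [[159. 191.]]
52 [[160. 205.]]
64 [[162. 217.]]
```

```bash
python3 -c "
from bench import arm
print(arm.job_done())"
```

```text
the job is handed in; nothing more can be done
None
```

I loaded all four green batteries plus-end to the red wall and swung the lever fully down to clamp them, then handed the job in at about 38 s; the camera measurements at the end agree with this, but no verdict came back. I didn't touch the black batteries or re-measure them at the end.

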